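# Clamp a melting dish in the crank vise

## Task

Set the square ceramic melting dish from the soldering board, hollow up and square to the jaws, on the bed of the little crank vise and let go of it. Then, keeping hold of the crank's loose wooden sleeve and not pushing on the bare crank arm, wind the crank clockwise until the dish is firmly clamped: about 11 N along the sleeve's path as it moves (5 N turns it empty, 16 N cracks the dish). Let go, leaving the dish clamped and the other things on the bench where they are.

Things in the scene. Friction and masses are not known exactly. Their poses are not given: they have to be found in the camera images.
- dish: The square melting dish: a white ceramic block 50 x 50 mm and 40 mm high (about 0.18 kg) with a round hollow 36 mm wide and 14 mm deep in its top. Origin: centre of its underside; x and y square to its sides, z up. All four sides are alike.
- dish_middle (a point): Centre of the dish block, half-way up (20 mm above its underside); axes as the dish. It starts standing on the soldering board, a fixed grey slab 150 x 150 x 12 mm.
- vise: The grey crank vise, fixed to the bench, 290 mm long, 90 mm wide. Origin: on the bench; x runs along the vise from the crank end to the back jaw, y across, z up. The flat bed, 70 mm wide, is 35 mm above the bench. The jaws are 54 mm wide, their tops 71 mm above the bench, and their cork faces look at each other along x. The back jaw's carrier, 75 mm high, fills x = 97 to 127 mm.
- bed_middle (a point): Point on top of the bed at x = 25 mm, y = 0 of the vise, axes as the vise: a good place for the underside's centre of the dish. The jaw pushes the dish along the bed to the back jaw, whose face stands at x = 62 to 78 mm (differs each time, not measured) and is sprung: it gives about 1 mm per 30 N.
- jaw: The moving jaw, a steel block 26 mm thick with a cork face. Origin: on its working face, at bed height, in the middle of its width; x points to the back jaw. Crank angle 0 puts it at x = -35 mm of the vise. It moves 6 mm per radian of crank (37.7 mm per turn) and stays where it is left. At the start the jaws stand some 82 to 113 mm apart.
- crank (a joint): Crank angle (rad), 0 to 15; 0: the arm points along the vise's +x; grows clockwise seen from above, closing the jaw. Starts at 0 to 2.5, clamps after 1 to 2 turns. Rubs with 0.3 N m (5 N at the sleeve); let go, it stays, easing back to 50 N of clamping if that was more. 10 N of clamping add 1 N at the sleeve: firm is 20 N or more (over 7 N at the sleeve); above 110 N (16 N) the dish cracks.
- crank_axis (a point): Point on the upright crank axis, at the height of the sleeve's middle (124 mm above the bench); fixed to the vise, axes as the vise, 125 mm from the vise's origin towards -x.
- sleeve: The crank's upright grip: a dark wooden sleeve, 26 mm in diameter, 50 mm long, spinning freely on its pin, so the hand that holds it need not turn as it goes round. Origin: its centre, 124 mm above the bench and 60 mm from the crank axis. Its lower end is 3 mm above the crank arm. z is up, x and y turn with it.
- bare_arm (a point): The flat bare steel crank arm under the sleeve, 78 mm long, 16 mm wide, 8 mm thick, its top 96 mm above the bench (nothing on the vise but the sleeve is higher than 101 mm). Point on the arm's top, 30 mm from the crank axis; x points to the sleeve. Do not push on it.
- flux_jar: Bystander: an amber glass jar with a steel lid, 52 mm in diameter, 55 mm high; origin at the centre of its underside.
- tweezers: Bystander: dark steel tweezers lying on the bench, about 130 mm long, 10 mm high; origin near the middle at bench height; x along them.
- round_crucible: Bystander: a round white ceramic bowl, 60 mm in diameter, 35 mm high; origin at the centre of its underside. Not the dish to clamp.
Mind the look-alikes: they are no part of the job. What is shaped like the dish but pink or purple is not meant.

How it is judged:
By the outcome, as a careful person would: the job done as asked, in the order asked, and still so for the second after the job is handed in, with the robot touching nothing.
It also fails if it takes over 72 s, if anything falls off the work surface, if the arm or the gripper's body presses on something with over 40 N, if the wrist force passes 120 N, or if a joint passes its speed limit or range.

## Robot

A 6-joint arm with a two-finger parallel gripper is mounted at the origin on the work surface. World frame = base frame: x ahead of the robot, y to its left, z up, the work surface at z = 0. Lengths are in mm, angles in rad, forces in N, time in s.
With the tool pointing down it reaches from about 300 to 875 mm from the base axis. Payload 4.2 kg.
Tool frame: the origin (TCP) lies at the very end of the fingers, on their centre line; the grasp point (between the pads) lies 19 mm behind it; x points along the fingers, y is the direction in which the jaws open and shut, and the axes are right-handed (so a half turn about x gives the same grasp; the last joint's range is limited). The gripper opens to 85 mm and grips with 20 to 120 N. Pads are 22 mm wide; open, the fingers measure 114 mm over their backs; the gripper's body (76 mm by 85 mm) begins 54 mm behind the grasp point. The pads swing forward as they close: fully open they stand 13 mm farther back than shut.
Start: joints at [1.257, 0.32, 1.565, -0, 1.257, -0.02], TCP at [166.518, 550.378, 201.038] pointing down, gripper open.
Joint ranges: [-3.11, 3.11], [-0.84, 2.01], [0.21, 2.61], [-1.34, 4.49], [0.05, 2.63], [-2.56, 2.56]. Speed limits (rad/s): [2.57, 2.57, 3.14, 3.14, 3.14, 3.14].

## Interface

Orientations are given as a 3x3 rotation matrix whose columns are the frame's x, y, z axes.
In Python, from bench import env, vision gives the robot as it stands.
- The arm moves only by the tool carry_out, never from a script. Its argument "steps" is a list of rows, each an object with "linear": the shift along the tool's x, y, z in m, a list of three; "twist": the turn about the tool's x in degrees. In form: [{"linear": [dx, dy, dz], "twist": twist}, ...]. A call has exactly 8 rows; each row is the pose to reach, as a shift and turn from the pose commanded when the call began, along the tool's axes at that moment; what a row does not reach only later rows make up. A row lasts 1/12 s, in which the tool goes at most 41.7 mm and 7.16 degrees, less where a joint would pass 70% of its speed; a pose out of reach is approached as far as the arm can. A call with a gripper value outside its range is refused whole. "hand" is the closure in counts, from 0 (fully open) to 255 (shut), set as the call begins (left out, the last holds). The fingers move at their own pace and stop on an object; "squeeze" is the grip in N (left out, the last holds). Time passes only in rows, so rows that repeat a pose let the fingers close, or fill a call up. It gives the time, the measured TCP pose, the force and the opening at its end, in the units of the state.
- env.get_state(): the state, without advancing time (a new reading comes with each control period).
- vision.get_image(name): name is "scene" or "top" or "wrist"; returns a dict with "image" (480x640x3 uint8, red, green, blue), "range_z" (480x640 float32, mm along the optical axis (not along the pixel's ray), 0 where there is no reading), "fovy" (degrees; the focal length in pixels is half the picture's height over the tangent of half this angle, whatever the lens; pixels are square), "cx", "cy" (the principal point, pixels), "k1" (the pictures are not rectified: a ray, as slopes to the right and down, at radius r is drawn at 1 + k1 r^2 times it, then the intrinsics apply), "extrinsics" (4x4, takes a point from world to camera coordinates); the wrist camera has in their place "hand_eye" (4x4, takes a point from camera to tool coordinates, whose origin is the TCP and whose axes are the tool frame's). Camera axes: x right, y down, z forward; pixel columns grow to the right and rows downward; lengths in mm; the calibration is good to about 2 mm. A picture is of the moment at which its call begins: read the wrist's pose just before it.
- env.finish_job(): hands the job in, once; it reports no verdict.
The state is a dict: "time": time; "joints": joint angles; "dq": joint speeds; "joint_torque": joint torques, N m; "tool_pos": TCP position; "tcp_rot": TCP orientation; "wrist_force": force on the tool from outside, world axes, zero at the start; "moment": the same for the moment, N m; "opening": finger opening in mm.
Only numpy, scipy, OpenCV 4.12 (cv2) and the standard library are available. Lean on these libraries where they do the work, as an engineer would, in place of code of your own. Each camera call takes 0.05 s, during which the arm holds its last target. There are 200 camera calls.

## Working session

There is one attempt and no reset: what is moved stays moved. The work goes in short steps, Python scripts to look and compute and a tool call to move; the robot and the scene stay as the last step left them, time stands still between calls to the robot, and variables do not carry over. Pictures are saved under pics/ and viewed, about 8 in all and at most 12, crops included, and the job is handed in when it is done.

Besides the shell and the picture viewer there is one more tool, called after "Emit:" in YAML: its name, and indented under it one key for each argument. carry_out: Moves the arm, as the interface text tells. Its arguments: {"type":"object","properties":{"steps":{"type":"array","items":{"type":"object","properties":{"linear":{"type":"array","items":{"type":"number"}},"twist":{"type":"number"}}}},"hand":{"type":"number"},"squeeze":{"type":"number"}},"required":["steps"]}

```bash
ls; mkdir -p pics; cat > h.py <<'E'
import numpy as np, cv2
from bench import env, vision
def cam(d, st=None):
    h,w=d["image"].shape[:2]; f=h/2/np.tan(np.radians(d["fovy"])/2)
    if "extrinsics" in d: T=np.linalg.inv(np.array(d["extrinsics"]))
    else:
        T=np.eye(4); T[:3,:3]=np.array(st["tcp_rot"]); T[:3,3]=st["tool_pos"]; T=T@np.array(d["hand_eye"])
    K=np.array([[f,0,d["cx"]],[0,f,d["cy"]],[0,0,1.]])
    return K,T,d["k1"]
def slopes(K,k1,px):
    p=(np.array(px,float).reshape(-1,2)-[K[0,2],K[1,2]])/K[0,0]
    q=p.copy()
    for _ in range(20): q=p/(1+k1*(q**2).sum(1,keepdims=True))
    return q
def onplane(K,T,k1,px,z):
    q=slopes(K,k1,px); d=np.c_[q,np.ones(len(q))]@T[:3,:3].T; o=T[:3,3]
    return o+d*((z-o[2])/d[:,2])[:,None]
def cloud(d,st=None):
    K,T,k1=cam(d,st); h,w=d["image"].shape[:2]
    v,u=np.mgrid[:h,:w]; q=slopes(K,k1,np.c_[u.ravel(),v.ravel()]); r=d["range_z"].ravel()[:,None].astype(float)
    P=np.c_[q*r,r]@T[:3,:3].T+T[:3,3]; P[r[:,0]==0]=np.nan
    return P.reshape(h,w,3)
def grab(name,save=None):
    st=env.get_state(); d=vision.get_image(name)
    if save: cv2.imwrite("pics/"+save,d["image"][:,:,::-1])
    return d,st
E
python3 - <<'E'
from h import *
import pickle
for n in ("top","scene"):
    d,st=grab(n,n+"1.png"); pickle.dump((d,st),open(n+"1.pkl","wb"))
    print(n,{k:np.round(d[k],3) for k in d if k not in("image","range_z")})
print(st)
E
```

```text
pics
top {'fovy': np.float64(53.405), 'cx': np.float64(319.699), 'cy': np.float64(238.359), 'k1': np.float64(-0.07), 'extrinsics': array([[ 2.30000e-02, -1.00000e+00,  2.00000e-02,  1.24577e+02],
       [-9.85000e-01, -2.60000e-02, -1.73000e-01,  5.73298e+02],
       [ 1.73000e-01, -1.60000e-02, -9.85000e-01,  8.02067e+02],
       [ 0.00000e+00,  0.00000e+00,  0.00000e+00,  1.00000e+00]])}
scene {'fovy': np.float64(51.57), 'cx': np.float64(320.84), 'cy': np.float64(247.236), 'k1': np.float64(-0.129), 'extrinsics': array([[-3.300000e-01,  9.440000e-01, -1.900000e-02,  4.077600e+01],
       [ 6.510000e-01,  2.130000e-01, -7.280000e-01, -3.215100e+02],
       [-6.840000e-01, -2.520000e-01, -6.850000e-01,  1.561481e+03],
       [ 0.000000e+00,  0.000000e+00,  0.000000e+00,  1.000000e+00]])}
{'time': 0.05, 'joints': array([ 1.25699666e+00,  3.20246743e-01,  1.56564933e+00,  8.13014955e-06,
        1.25738745e+00, -1.99866805e-02]), 'dq': array([ 0.00018559, -0.00120396, -0.00113221,  0.00091342, -0.00072977,
        0.00021033]), 'joint_torque': array([-1.82686996e-03, -4.16800296e+01, -2.34984094e+01, -1.17920922e-04,
        4.56023467e-03,  2.00903656e-05]), 'tool_pos': array([166.35237604, 549.87185025, 200.21976092]), 'tcp_rot': array([[-5.29287590e-04,  2.89605870e-01,  9.57145840e-01],
       [-1.60591921e-03,  9.57144494e-01, -2.89606351e-01],
       [-9.99998570e-01, -1.69038394e-03, -4.15210727e-05]]), 'wrist_force': array([-0.19320709,  0.51895851, -0.04933954]), 'moment': array([0.00962501, 0.04665266, 0.03670075]), 'opening': 85.20217103693716}
```

View pics/top1.png

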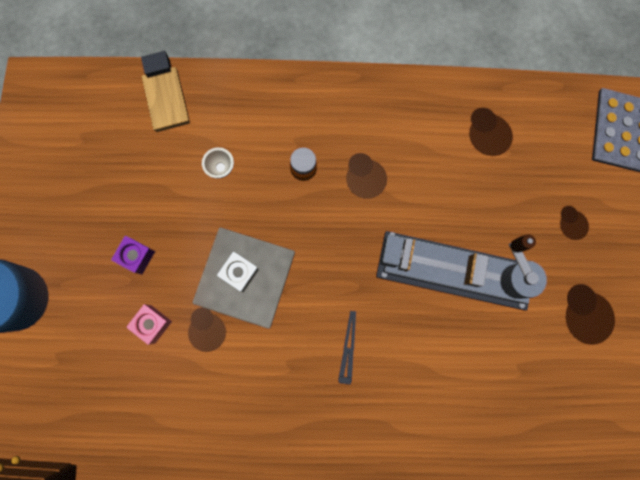

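View pics/scene1.png

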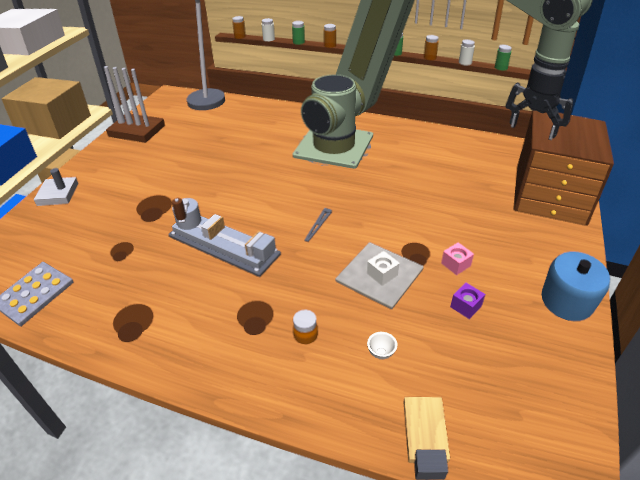

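The top view shows the white dish at about (237,271) on the grey board, and pink and purple look-alikes at (148,324) and (132,255). The vise runs from the crank at (526,280) to the back jaw at (400,252), with the sleeve near (523,243). The jar is at (303,162), the tweezers at (348,348) and the crucible at (217,162). The scene view agrees with this.

```bash
python3 - <<'E'
from h import *
import pickle
d,_=pickle.load(open("top1.pkl","rb")); K,T,k1=cam(d); P=cloud(d); im=d["image"]
hsv=cv2.cvtColor(im,cv2.COLOR_RGB2HSV)
print("cam",T[:3,3].round())
# dish
m=((hsv[...,1]<40)&(hsv[...,2]>185)).astype(np.uint8); m[:,:190]=0;m[:230]=0;m[310:]=0;m[:,290:]=0
c=max(cv2.findContours(m,0,2)[0],key=cv2.contourArea); pts=onplane(K,T,k1,c.reshape(-1,2),52)[:,:2].astype(np.float32)
print("dish",cv2.minAreaRect(pts),P[265:278,232:243,2].mean(), P[255:290,220:260,2].max())
# vise: depth heights
H=P[...,2]; reg=np.zeros_like(H,bool); reg[225:315,370:555]=1
for lo,hi,n in((8,25,"base"),(28,42,"bed"),(60,80,"jaws"),(85,94,"85-94"),(94,105,"arm"),(110,160,"sleeve")):
    q=P[reg&(H>lo)&(H<hi)]; print(n,len(q),q.mean(0).round(1) if len(q) else "", q.min(0).round() if len(q) else "",q.max(0).round() if len(q) else "")
q=P[reg&(H>10)&(H<60)][:,:2].astype(np.float32); print("vise rect",cv2.minAreaRect(q))
q=P[reg&(H>60)&(H<80)]; 
print("sleeve top",H[232:252,508:538].max())
for (u,v) in((303,160),(217,162),(348,348),(250,310)): print((u,v),P[v,u].round())
E
```

```text
cam [423. 152. 886.]
dish ((507.85723876953125, 283.8664245605469), (50.47050857543945, 51.09541702270508), 57.86830139160156) 38.63530494552088 nan
base 1423 [ 508.1 -101.2   12.5] [ 452. -253.    8.] [594.  31.  25.]
bed 3256 [ 521.9 -103.4   35. ] [ 464. -244.   28.] [583.  30.  42.]
jaws 1520 [531.6 -65.1  71.2] [ 472. -216.   60.] [575.  31.  80.]
85-94 793 [ 501.4 -218.3   88.3] [ 473. -250.   85.] [ 561. -185.   94.]
arm 321 [ 518.6 -211.4   98.3] [ 493. -231.   94.] [ 568. -184.  105.]
sleeve 321 [ 555.4 -190.7  139.5] [ 544. -206.  110.] [ 569. -182.  154.]
vise rect ((522.9916381835938, -115.63446044921875), (290.87744140625, 90.11006927490234), 78.59394073486328)
sleeve top nan
(303, 160) [713. 173.  55.]
(217, 162) [721. 339.   9.]
(348, 348) [377.  82.   6.]
(250, 310) [441. 262.   9.]
```

```bash
cat >> h.py <<'E'
def plan(target,yaw=None,st=None):
    "shift in tool axes (m) and twist (deg) from the measured pose; yaw = world heading of tool y (deg)"
    st=st or env.get_state(); R=np.array(st["tcp_rot"]); p=np.array(st["tool_pos"])
    s=R.T@(np.array(target,float)-p)/1000; y=np.degrees(np.arctan2(R[1,1],R[0,1])); tw=0 if yaw is None else y-yaw
    print("t%.2f pos"%st["time"],p.round(1),"yaw %.2f"%y,"-> linear",s.round(4),"twist %.2f"%tw,"F",np.round(st["wrist_force"],1),"op %.1f"%st["opening"])
    return s,tw
E
python3 - <<'E'
from h import *
import pickle
d,_=pickle.load(open("top1.pkl","rb")); K,T,k1=cam(d); P=cloud(d); im=d["image"]
H=P[...,2]; reg=np.zeros_like(H,bool); reg[225:315,370:555]=1
a=np.radians(78.59); X=np.array([np.cos(a),np.sin(a)]); Y=np.array([-X[1],X[0]]); c=np.array([522.99,-115.63])
def v(q): e=q[:,:2]-c; return np.c_[e@X,e@Y]
q=v(P[reg&(H>60)&(H<80)]); h,e=np.histogram(q[:,0],bins=np.arange(-150,150,4)); print([(int(x),int(n)) for x,n in zip(e,h) if n])
print("jaw y",np.percentile(q[:,1],[2,50,98]))
m=reg&(H>84)&(H<93); q=v(P[m]); h,e=np.histogram(q[:,0],bins=np.arange(-150,150,4)); print("col",[(int(x),int(n)) for x,n in zip(e,h) if n], np.percentile(q,[2,98],axis=0))
q=P[reg&(H>142)]; print("sleeve top",len(q),q.mean(0),v(q).mean(0))
q=P[reg&(H>96)&(H<101)]; print("col top",len(q),q.mean(0),v(q).min(0),v(q).max(0))
p,r=cv2.minEnclosingCircle(v(P[m])[:,:2].astype(np.float32)); print(p,r)
plan([508,284,150],-32.1)
E
```

```text
[(-110, 4), (-106, 5), (-102, 5), (-98, 10), (-94, 9), (-90, 14), (-86, 20), (-82, 31), (-78, 67), (-42, 1), (-38, 57), (-34, 63), (-30, 71), (-26, 71), (-22, 70), (-18, 65), (-14, 104), (94, 50), (98, 68), (102, 74), (106, 73), (110, 59), (114, 39), (118, 70), (122, 67), (126, 67), (130, 73), (134, 66), (138, 68), (142, 79)]
jaw y [-25.06956933   1.84115581  26.68572411]
col [(-138, 21), (-134, 40), (-130, 57), (-126, 70), (-122, 56), (-118, 51), (-114, 49), (-110, 53), (-106, 40), (-102, 44), (-98, 49), (-94, 52), (-90, 60), (-86, 58), (-82, 53), (-78, 30), (-74, 2), (-70, 2), (-66, 2)] [[-134.32795994  -30.51473062]
 [ -76.50475886   28.4400913 ]]
sleeve top 187 [ 556.42076406 -193.69859404  148.63719158] [-69.91214256 -48.21424773]
col top 152 [ 516.76685572 -212.75756834   98.21235836] [-116.7860441   -52.49039863] [-60.8310793    9.22458504]
(-95.54812622070312, -13.444950103759766) 48.02619934082031
t0.10 pos [166.4 549.9 200.3] yaw 73.17 -> linear [ 0.0505 -0.1555  0.404 ] twist 105.27 F [-0.3  0.5 -0.9] op 85.5
```

Emit:
carry_out:
  steps:
    - {"linear": [0.005, -0.015, 0.04], "twist": 7}
    - {"linear": [0.01, -0.03, 0.08], "twist": 14}
    - {"linear": [0.015, -0.045, 0.12], "twist": 21}
    - {"linear": [0.02, -0.06, 0.155], "twist": 28}
    - {"linear": [0.025, -0.075, 0.19], "twist": 35}
    - {"linear": [0.03, -0.085, 0.22], "twist": 42}
    - {"linear": [0.035, -0.095, 0.25], "twist": 49}
    - {"linear": [0.035, -0.105, 0.275], "twist": 56}
  hand: 0
  squeeze: 40

```text
time: 0.77
tool_pos: [400.4, 368.2, 164.7]
tcp_rot: [[-0.002, 0.957, 0.288], [-0.002, 0.288, -0.957], [-1.0, -0.002, 0.001]]
wrist_force: [0.0, -0.1, -0.3]
opening: 85.4
```

```bash
python3 -c "
from h import *
plan([508,284,150],-32.1)"
```

```text
t0.77 pos [400.4 368.2 164.7] yaw 16.77 -> linear [0.0146 0.0788 0.1117] twist 48.87 F [ 0.  -0.1 -0.3] op 85.4
```

Emit:
carry_out:
  steps:
    - {"linear": [0.003, 0.015, 0.02], "twist": 7}
    - {"linear": [0.006, 0.03, 0.04], "twist": 14}
    - {"linear": [0.009, 0.045, 0.06], "twist": 21}
    - {"linear": [0.012, 0.06, 0.08], "twist": 28}
    - {"linear": [0.014, 0.07, 0.1], "twist": 35}
    - {"linear": [0.0145, 0.0788, 0.1117], "twist": 42}
    - {"linear": [0.0145, 0.0788, 0.1117], "twist": 48.9}
    - {"linear": [0.0145, 0.0788, 0.1117], "twist": 48.9}

```text
time: 1.43
tool_pos: [507.9, 285.9, 150.8]
tcp_rot: [[-0.001, 0.849, -0.529], [-0.001, -0.529, -0.849], [-1.0, -0.001, 0.001]]
wrist_force: [0.6, 0.6, -0.6]
opening: 85.4
```

```bash
python3 - <<'E'
from h import *
import pickle
plan([508,284,150],-32.1)
d,st=grab("wrist","w1.png"); pickle.dump((d,st),open("w1.pkl","wb"))
K,T,k1=cam(d,st); print({k:np.round(d[k],3) for k in d if k not in("image","range_z")},T[:3,3].round())
hsv=cv2.cvtColor(d["image"],cv2.COLOR_RGB2HSV)
m=((hsv[...,1]<40)&(hsv[...,2]>180)).astype(np.uint8)
for c in cv2.findContours(m,0,2)[0]:
    if cv2.contourArea(c)>800:
        pts=onplane(K,T,k1,c.reshape(-1,2),52)[:,:2].astype(np.float32); print(cv2.boundingRect(c),cv2.minAreaRect(pts))
E
```

```text
t1.43 pos [507.9 285.9 150.8] yaw -31.94 -> linear [0.0008 0.001  0.0015] twist 0.16 F [ 0.6  0.6 -0.6] op 85.4
{'fovy': np.float64(67.556), 'cx': np.float64(314.036), 'cy': np.float64(237.533), 'k1': np.float64(-0.045), 'hand_eye': array([[-1.00000e-03, -2.97000e-01,  9.55000e-01, -1.72476e+02],
       [ 1.00000e+00, -0.00000e+00,  1.00000e-03, -3.04000e-01],
       [-0.00000e+00,  9.55000e-01,  2.97000e-01, -7.69350e+01],
       [ 0.00000e+00,  0.00000e+00,  0.00000e+00,  1.00000e+00]])} [549. 351. 323.]
(284, 199, 66, 61) ((509.1152648925781, 283.9313659667969), (49.098426818847656, 50.847633361816406), 58.063262939453125)
(585, 183, 54, 56) ((718.2108154296875, 172.42161560058594), (44.75822448730469, 44.285091400146484), 19.54930877685547)
(478, 0, 78, 69) ((700.3812866210938, 330.317138671875), (43.36004638671875, 54.790130615234375), 60.08103561401367)
```

View pics/w1.png

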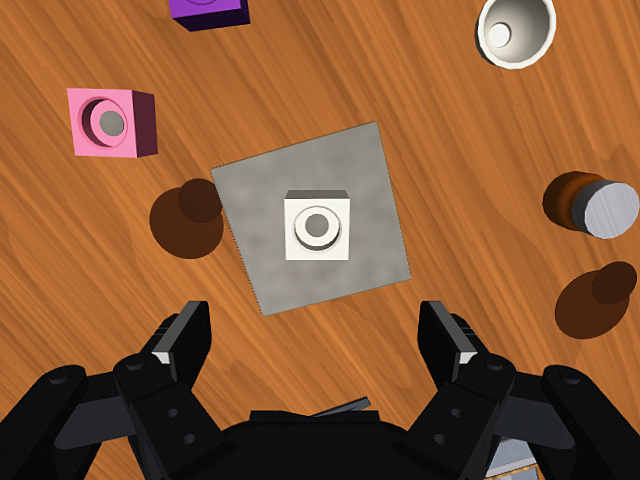

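The wrist view confirms the dish at pixel (316,228), hollow up on the board and centred between the fingers at about (190,330) and (440,330). Descending.

Emit:
carry_out:
  steps:
    - {"linear": [0.02, 0.001, 0.001], "twist": 0}
    - {"linear": [0.045, 0.0016, 0.0012], "twist": 0}
    - {"linear": [0.07, 0.0016, 0.0012], "twist": 0}
    - {"linear": [0.095, 0.0016, 0.0012], "twist": 0}
    - {"linear": [0.115, 0.0016, 0.0012], "twist": 0}
    - {"linear": [0.126, 0.0016, 0.0012], "twist": 0}
    - {"linear": [0.132, 0.0016, 0.0012], "twist": 0}
    - {"linear": [0.132, 0.0016, 0.0012], "twist": 0}

```text
time: 2.15
tool_pos: [507.6, 285.0, 18.6]
tcp_rot: [[-0.002, 0.851, -0.524], [-0.001, -0.524, -0.851], [-1.0, -0.001, 0.002]]
wrist_force: [0.5, 0.1, 0.2]
opening: 85.6
```

Emit:
carry_out:
  steps:
    - {"linear": [0, 0, 0], "twist": 0}
    - {"linear": [0, 0, 0], "twist": 0}
    - {"linear": [0, 0, 0], "twist": 0}
    - {"linear": [0, 0, 0], "twist": 0}
    - {"linear": [0, 0, 0], "twist": 0}
    - {"linear": [0, 0, 0], "twist": 0}
    - {"linear": [0, 0, 0], "twist": 0}
    - {"linear": [0, 0, 0], "twist": 0}
  hand: 255
  squeeze: 45

```text
time: 2.82
tool_pos: [508.5, 284.9, 19.9]
tcp_rot: [[0.001, 0.851, -0.526], [0.0, -0.526, -0.851], [-1.0, 0.001, -0.001]]
wrist_force: [0.1, -0.2, 0.2]
opening: 0.1
```

```bash
python3 -c "
from h import *
plan([508.6,284,120],-31.9)"
```

```text
t2.82 pos [508.5 284.9  19.9] yaw -31.72 -> linear [-0.1001  0.0006  0.0007] twist 0.18 F [ 0.1 -0.2  0.2] op 0.1
```

```bash
python3 - <<'E'
from h import *
a,_=grab("wrist"); b,_=grab("top")
cv2.imwrite("pics/a1.png",np.hstack([cv2.resize(a["image"],(440,330)),cv2.resize(b["image"][200:360,150:310],(330,330))])[:,:,::-1])
E
```

```text
(no output)
```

View pics/a1.png

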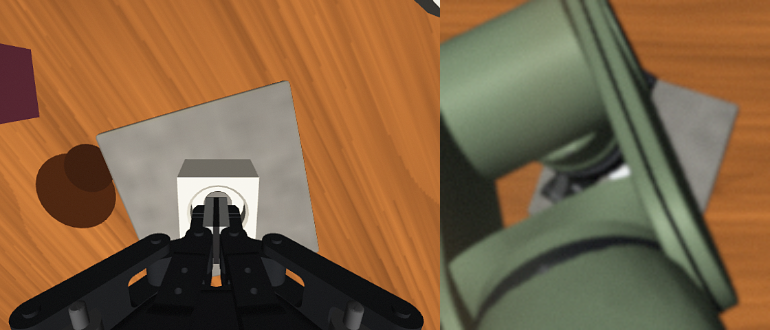

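The picture shows the dish still in place, at (217,210) in the left half. The shut finger tips sit in or above its hollow, though the TCP reads z=20. I'll check the depths in the tool frame.

```bash
python3 - <<'E'
from h import *
import pickle
d,st=pickle.load(open("w1.pkl","rb")); P=cloud(d,st)
print("w1 dish top z",np.nanmedian(P[245:258,292:342],axis=(0,1)),"board",np.nanmedian(P[270:285,280:350],axis=(0,1)),"bench",np.nanmedian(P[330:360,300:330],axis=(0,1)))
d,st=grab("wrist"); P=cloud(d,st); plan([508.6,284,120],-31.9,st)
for (u,v) in((270,270),(360,270),(265,300),(370,300),(315,240),(305,295),(322,295),(305,310),(305,330),(200,220),(430,200),(100,300)): print((u,v),P[v,u].round(1),d["image"][v,u],d["range_z"][v,u])
print(np.array(st["joints"]).round(3))
E
```

```text
w1 dish top z [498.94834434 267.52655458  51.13956305] board [477.15821832 235.69084702  11.50892446] bench [ 4.33957946e+02  1.66166204e+02 -3.81975747e-01]
t2.92 pos [508.3 284.8  19.5] yaw -31.73 -> linear [-0.1005  0.0006  0.0005] twist 0.17 F [ 0.  -0.2  0.2] op -0.3
(270, 270) [502.6 310.9  52. ] [248 247 239] 150.83662
(360, 270) [534.8 291.1  52.3] [248 246 239] 150.57927
(265, 300) [493.  300.4  52.1] [249 247 240] 154.83418
(370, 300) [531.5 276.1  51.3] [248 246 239] 155.82602
(315, 240) [521.6 305.5  27.6] [111 108  98] 172.53993
(305, 295) [511.7 297.2  61.6] [82 80 79] 143.68173
(322, 295) [517.6 293.8  62.1] [81 81 78] 143.19801
(305, 310) [511.7 296.9  73.5] [81 82 78] 132.40997
(305, 330) [511.9 296.5  86.8] [235 235 231] 119.7909
(200, 220) [473.8 342.   11.5] [158 153 144] 186.03265
(430, 200) [580.5 288.4  11.4] [155 150 140] 183.1871
(100, 300) [387.4 334.    0.6] [79 40 17] 211.92033
[ 0.491  0.5    1.784 -0.     0.858  1.045]
```

```bash
python3 - <<'E'
from h import *
import pickle
def tool(P,st): return (P-np.array(st["tool_pos"]))@np.array(st["tcp_rot"])
d,st=pickle.load(open("w1.pkl","rb")); Q=tool(cloud(d,st),st)
dark=d["image"].max(2)<70
m=dark&(Q[...,0]<10)&(abs(Q[...,1])<70); m[:300]=0
q=Q[m]; q=q[np.argsort(-q[:,0])][:4000:400]; print("open, farthest points\n",q.round(1))
d,st=grab("wrist","a2.png"); Q=tool(cloud(d,st),st)
for v in range(270,345,6): print(v,[tuple(Q[v,u].round(0)) for u in (296,305,314,324,332)], d["image"][v,305])
cv2.imwrite("pics/a2.png",cv2.resize(d["image"][230:380,220:420],(800,600),interpolation=cv2.INTER_CUBIC)[:,:,::-1])
E
```

```text
open, farthest points
 [[-41.8  43.1  -2.5]
 [-48.2  42.6   6.1]
 [-51.9 -42.8  -3.5]
 [-55.2 -54.5  -8.4]
 [-58.2  42.9  -7.7]
 [-61.  -42.9   5.7]
 [-63.5  43.2  10.5]
 [-65.9  42.6 -12.7]
 [-68.1  42.5 -10.2]
 [-70.2 -43.2 -12.4]]
270 [(np.float64(-32.0), np.float64(-8.0), np.float64(-19.0)), (np.float64(-31.0), np.float64(-4.0), np.float64(-19.0)), (np.float64(-32.0), np.float64(-0.0), np.float64(-19.0)), (np.float64(-32.0), np.float64(4.0), np.float64(-19.0)), (np.float64(-33.0), np.float64(7.0), np.float64(-19.0))] [235 231 217]
276 [(np.float64(-30.0), np.float64(-8.0), np.float64(-15.0)), (np.float64(-17.0), np.float64(-4.0), np.float64(-10.0)), (np.float64(-18.0), np.float64(-0.0), np.float64(-10.0)), (np.float64(-19.0), np.float64(5.0), np.float64(-11.0)), (np.float64(-19.0), np.float64(8.0), np.float64(-10.0))] [249 247 240]
282 [(np.float64(-18.0), np.float64(-9.0), np.float64(-7.0)), (np.float64(-20.0), np.float64(-4.0), np.float64(-8.0)), (np.float64(-20.0), np.float64(-0.0), np.float64(-8.0)), (np.float64(-19.0), np.float64(5.0), np.float64(-8.0)), (np.float64(-18.0), 
[... 2382 characters left out ...]
), np.float64(-12.0)), (np.float64(-69.0), np.float64(6.0), np.float64(-13.0))] [234 235 230]
336 [(np.float64(-75.0), np.float64(-6.0), np.float64(-15.0)), (np.float64(-73.0), np.float64(-3.0), np.float64(-13.0)), (np.float64(-68.0), np.float64(-0.0), np.float64(-10.0)), (np.float64(-74.0), np.float64(3.0), np.float64(-14.0)), (np.float64(-75.0), np.float64(5.0), np.float64(-15.0))] [ 8  5 11]
342 [(np.float64(-75.0), np.float64(-6.0), np.float64(-12.0)), (np.float64(-76.0), np.float64(-3.0), np.float64(-13.0)), (np.float64(-67.0), np.float64(-0.0), np.float64(-7.0)), (np.float64(-76.0), np.float64(3.0), np.float64(-13.0)), (np.float64(-76.0), np.float64(5.0), np.float64(-13.0))] [17 16 19]
```

View pics/a2.png

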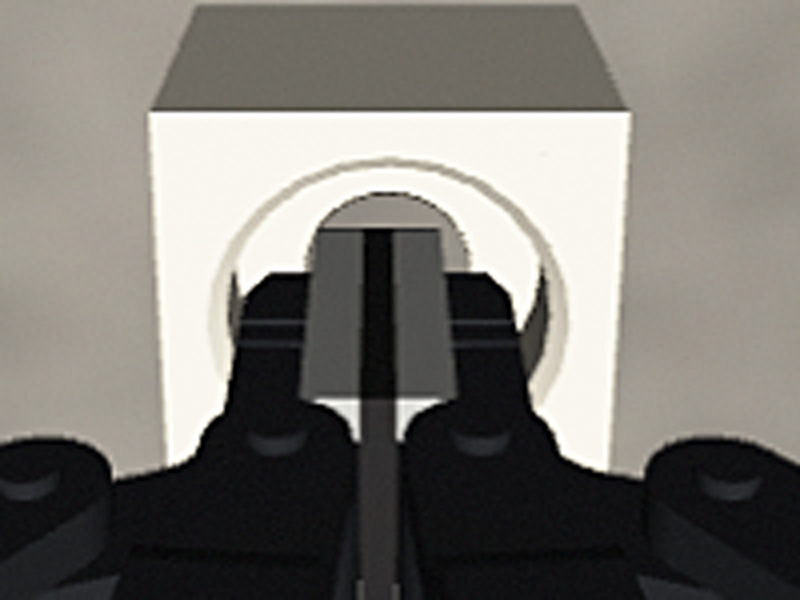

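The pad ends are really about 33 mm behind the reported TCP when shut and about 42 mm when open. They closed just above the dish and touched nothing. I'll use that measured offset: lift, open, then go down to TCP z≈-19, which puts the pad ends at about z 20.

Emit:
carry_out:
  steps:
    - {"linear": [-0.01, 0, 0], "twist": 0}
    - {"linear": [-0.02, 0, 0], "twist": 0}
    - {"linear": [-0.02, 0, 0], "twist": 0}
    - {"linear": [-0.02, 0, 0], "twist": 0}
    - {"linear": [-0.02, 0, 0], "twist": 0}
    - {"linear": [-0.02, 0, 0], "twist": 0}
    - {"linear": [-0.02, 0, 0], "twist": 0}
    - {"linear": [-0.02, 0, 0], "twist": 0}
  hand: 0

```text
time: 3.68
tool_pos: [508.1, 284.8, 39.2]
tcp_rot: [[-0.001, 0.851, -0.526], [-0.0, -0.526, -0.851], [-1.0, -0.0, 0.0]]
wrist_force: [0.1, 0.3, 0.5]
opening: 85.7
```

Emit:
carry_out:
  steps:
    - {"linear": [0.01, 0, 0], "twist": 0}
    - {"linear": [0.02, 0, 0], "twist": 0}
    - {"linear": [0.03, 0, 0], "twist": 0}
    - {"linear": [0.04, 0, 0], "twist": 0}
    - {"linear": [0.048, 0, 0], "twist": 0}
    - {"linear": [0.054, 0, 0], "twist": 0}
    - {"linear": [0.058, 0, 0], "twist": 0}
    - {"linear": [0.058, 0, 0], "twist": 0}

```text
time: 4.35
tool_pos: [507.8, 284.6, -19.6]
tcp_rot: [[-0.002, 0.851, -0.526], [-0.001, -0.526, -0.851], [-1.0, -0.001, 0.002]]
wrist_force: [-0.0, -1.0, -1.2]
opening: 85.4
```

```bash
python3 -c "
from h import *
plan([508.6,284,-19],-31.9)"
```

```text
t4.35 pos [507.8 284.6 -19.6] yaw -31.73 -> linear [-0.0006  0.0011  0.0001] twist 0.17 F [-0.  -1.  -1.2] op 85.4
```

Emit:
carry_out:
  steps:
    - {"linear": [0, 0.0008, 0], "twist": 0}
    - {"linear": [0, 0.0008, 0], "twist": 0}
    - {"linear": [0, 0.0008, 0], "twist": 0}
    - {"linear": [0, 0.0008, 0], "twist": 0}
    - {"linear": [0, 0.0008, 0], "twist": 0}
    - {"linear": [0, 0.0008, 0], "twist": 0}
    - {"linear": [0, 0.0008, 0], "twist": 0}
    - {"linear": [0, 0.0008, 0], "twist": 0}
  hand: 255
  squeeze: 45

```text
time: 5.02
tool_pos: [509.6, 284.8, -17.8]
tcp_rot: [[0.001, 0.85, -0.526], [0.001, -0.526, -0.85], [-1.0, 0.001, -0.001]]
wrist_force: [0.2, -0.4, 5.2]
opening: 49.4
```

```bash
python3 -c "
from h import *
plan([531.5,-73.5,81],-11.4)"
```

```text
t5.02 pos [509.6 284.8 -17.8] yaw -31.74 -> linear [-0.099   0.2071  0.2931] twist -20.34 F [ 0.2 -0.4  5.2] op 49.4
```

Emit:
carry_out:
  steps:
    - {"linear": [-0.02, 0, 0], "twist": 0}
    - {"linear": [-0.05, 0, 0], "twist": 0}
    - {"linear": [-0.08, 0.008, 0.012], "twist": -2}
    - {"linear": [-0.1, 0.024, 0.034], "twist": -5}
    - {"linear": [-0.1, 0.044, 0.063], "twist": -8}
    - {"linear": [-0.1, 0.064, 0.091], "twist": -11}
    - {"linear": [-0.1, 0.084, 0.119], "twist": -14}
    - {"linear": [-0.1, 0.104, 0.147], "twist": -17}

```text
time: 5.68
tool_pos: [519.1, 103.3, 81.0]
tcp_rot: [[-0.002, 0.968, -0.251], [-0.0, -0.251, -0.968], [-1.0, -0.002, 0.001]]
wrist_force: [1.0, 0.2, -1.4]
opening: 49.3
```

```bash
python3 -c "
from h import *
plan([531.5,-73.5,82],-11.4)"
```

```text
t5.68 pos [519.1 103.3  81. ] yaw -14.55 -> linear [-0.001   0.0564  0.168 ] twist -3.15 F [ 1.   0.2 -1.4] op 49.3
```

Emit:
carry_out:
  steps:
    - {"linear": [0, 0.01, 0.03], "twist": -1}
    - {"linear": [0, 0.02, 0.06], "twist": -2}
    - {"linear": [0, 0.03, 0.09], "twist": -3.1}
    - {"linear": [0, 0.04, 0.12], "twist": -3.1}
    - {"linear": [0, 0.05, 0.145], "twist": -3.1}
    - {"linear": [0, 0.055, 0.162], "twist": -3.1}
    - {"linear": [-0.001, 0.0564, 0.168], "twist": -3.1}
    - {"linear": [-0.001, 0.0564, 0.168], "twist": -3.1}

```text
time: 6.35
tool_pos: [531.3, -73.1, 81.9]
tcp_rot: [[-0.001, 0.979, -0.204], [0.0, -0.204, -0.979], [-1.0, -0.001, -0.0]]
wrist_force: [-0.8, 0.5, -1.9]
opening: 49.3
```

```bash
python3 - <<'E'
from h import *
import pickle
d,st=grab("wrist","w3.png"); pickle.dump((d,st),open("w3.pkl","wb"))
plan([531.5,-73.5,82],-11.4,st); P=cloud(d,st); H=P[...,2]
o=np.array([526.6,-98.0]); a=np.radians(78.59); X=np.array([np.cos(a),np.sin(a)]); Y=np.array([-X[1],X[0]])
V=np.stack([(P[...,:2]-o)@X,(P[...,:2]-o)@Y],-1)
ok=np.isfinite(H)
for lo,hi,n in((31,39,"bed"),(67,73.0,"jawtop"),(73,78,"carrier"),(93,100,"arm")):
    m=ok&(H>lo)&(H<hi)&(abs(V[...,0])<170)&(abs(V[...,1])<60); q=V[m]
    print(n,m.sum()); 
    if m.sum()>200:
        h,e=np.histogram(q[:,0],bins=np.arange(-160,160,5)); print([(int(x),int(k)) for x,k in zip(e,h) if k>10]); print(np.percentile(q[:,1],[1,50,99]).round(1),cv2.minAreaRect(P[m][:,:2].astype(np.float32)))
E
```

```text
t6.35 pos [531.3 -73.1  81.9] yaw -11.77 -> linear [-0.0001  0.0003  0.0004] twist -0.37 F [-0.8  0.5 -1.9] op 49.3
bed 10017
[(20, 601), (25, 770), (30, 785), (35, 809), (40, 807), (45, 841), (50, 853), (55, 870), (60, 876), (65, 895), (70, 673), (75, 71), (80, 78), (85, 72), (90, 231), (95, 388), (100, 123), (105, 139), (110, 128)]
[-36.   -2.   32.2] ((541.9277954101562, -31.92056655883789), (95.10952758789062, 69.838134765625), 78.76212310791016)
jawtop 3852
[(75, 381), (80, 1019), (85, 1068), (90, 934), (95, 134), (100, 30), (105, 25), (110, 48), (115, 38), (120, 39), (125, 136)]
[-27.8  -1.9  24.1] ((548.6546630859375, 2.4505271911621094), (49.52457809448242, 53.69757080078125), 78.88473510742188)
carrier 6209
[(95, 288), (100, 1081), (105, 1092), (110, 1091), (115, 1113), (120, 1180), (125, 364)]
[-25.5  -2.   21.9] ((550.69287109375, 12.095736503601074), (29.28739356994629, 49.3242073059082), 78.98973083496094)
arm 0
```

View pics/w3.png

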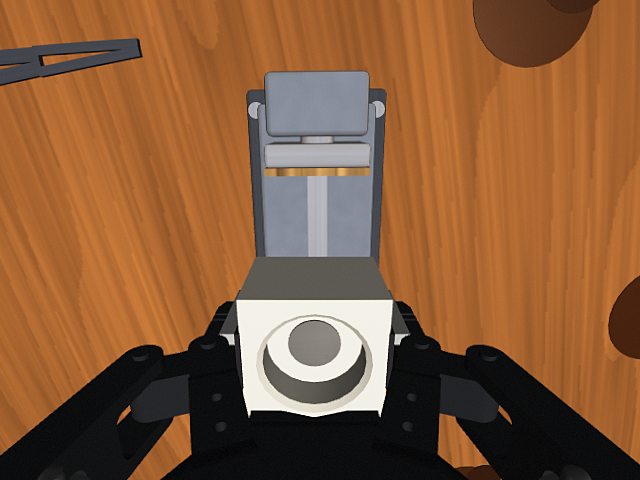

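The wrist view shows the dish held square at (315,355). The bed and back jaw are ahead, with the cork at (317,172), and the vise centreline is about 1.6 mm to +y of the tool. I'll correct and lower.

Emit:
carry_out:
  steps:
    - {"linear": [0.01, 0.0016, 0.0004], "twist": -0.5}
    - {"linear": [0.025, 0.0016, 0.0004], "twist": -0.5}
    - {"linear": [0.04, 0.0016, 0.0004], "twist": -0.5}
    - {"linear": [0.055, 0.0016, 0.0004], "twist": -0.5}
    - {"linear": [0.065, 0.0016, 0.0004], "twist": -0.5}
    - {"linear": [0.071, 0.0016, 0.0004], "twist": -0.5}
    - {"linear": [0.074, 0.0016, 0.0004], "twist": -0.5}
    - {"linear": [0.075, 0.0016, 0.0004], "twist": -0.5}

```text
time: 7.07
tool_pos: [533.4, -72.2, 7.0]
tcp_rot: [[-0.001, 0.981, -0.192], [0.0, -0.192, -0.981], [-1.0, -0.001, -0.0]]
wrist_force: [-0.5, -0.5, -1.3]
opening: 49.5
```

Emit:
carry_out:
  steps:
    - {"linear": [0.0003, 0, 0], "twist": 0}
    - {"linear": [0.0006, 0, 0], "twist": 0}
    - {"linear": [0.0009, 0, 0], "twist": 0}
    - {"linear": [0.0012, 0, 0], "twist": 0}
    - {"linear": [0.0012, 0, 0], "twist": 0}
    - {"linear": [0.0012, 0, 0], "twist": 0}
    - {"linear": [0.0012, 0, 0], "twist": 0}
    - {"linear": [0.0012, 0, 0], "twist": 0}

```text
time: 7.73
tool_pos: [533.5, -72.8, 6.4]
tcp_rot: [[0.0, 0.981, -0.193], [0.0, -0.193, -0.981], [-1.0, 0.0, -0.0]]
wrist_force: [0.9, -0.0, -1.6]
opening: 49.4
```

```bash
python3 -c "
from h import *
plan([531.5,-73.5,5.2],-11.2)"
```

```text
t7.73 pos [533.5 -72.8   6.4] yaw -11.14 -> linear [ 0.0012 -0.0018  0.0011] twist 0.06 F [ 0.9 -0.  -1.6] op 49.4
```

Emit:
carry_out:
  steps:
    - {"linear": [0.0003, 0, 0], "twist": 0}
    - {"linear": [0.0006, 0, 0], "twist": 0}
    - {"linear": [0.0009, 0, 0], "twist": 0}
    - {"linear": [0.0012, 0, 0], "twist": 0}
    - {"linear": [0.0012, 0, 0], "twist": 0}
    - {"linear": [0.0012, 0, 0], "twist": 0}
    - {"linear": [0.0012, 0, 0], "twist": 0}
    - {"linear": [0.0012, 0, 0], "twist": 0}

```text
time: 8.4
tool_pos: [533.5, -72.8, 5.2]
tcp_rot: [[0.0, 0.981, -0.193], [0.0, -0.193, -0.981], [-1.0, 0.0, -0.0]]
wrist_force: [-0.7, 0.4, 1.1]
opening: 49.2
```

Emit:
carry_out:
  steps:
    - {"linear": [0, 0, 0], "twist": 0}
    - {"linear": [0, 0, 0], "twist": 0}
    - {"linear": [0, 0, 0], "twist": 0}
    - {"linear": [0, 0, 0], "twist": 0}
    - {"linear": [0, 0, 0], "twist": 0}
    - {"linear": [0, 0, 0], "twist": 0}
    - {"linear": [0, 0, 0], "twist": 0}
    - {"linear": [-0.002, 0, 0], "twist": 0}
  hand: 0

```text
time: 9.07
tool_pos: [533.2, -72.7, 6.9]
tcp_rot: [[-0.001, 0.981, -0.193], [0.0, -0.193, -0.981], [-1.0, -0.001, -0.0]]
wrist_force: [0.1, 0.0, 0.1]
opening: 85.1
```

Emit:
carry_out:
  steps:
    - {"linear": [-0.015, 0, 0], "twist": 0}
    - {"linear": [-0.035, 0, 0], "twist": 0}
    - {"linear": [-0.06, 0, 0], "twist": 0}
    - {"linear": [-0.085, 0, 0], "twist": 0}
    - {"linear": [-0.105, 0, 0], "twist": 0}
    - {"linear": [-0.12, 0, 0], "twist": 0}
    - {"linear": [-0.13, 0, 0], "twist": 0}
    - {"linear": [-0.13, 0, 0], "twist": 0}

```text
time: 9.73
tool_pos: [534.8, -73.0, 139.3]
tcp_rot: [[0.005, 0.981, -0.193], [-0.001, -0.193, -0.981], [-1.0, 0.005, -0.0]]
wrist_force: [-0.6, 1.0, -0.6]
opening: 85.4
```

```bash
python3 -c "
from h import *
plan([556,-176,135],-11.2)"
```

```text
t9.73 pos [534.8 -73.  139.3] yaw -11.13 -> linear [0.0045 0.0407 0.097 ] twist 0.07 F [-0.6  1.  -0.6] op 85.4
```

Emit:
carry_out:
  steps:
    - {"linear": [-0.002, 0.008, 0.018], "twist": 0}
    - {"linear": [-0.004, 0.016, 0.036], "twist": 0}
    - {"linear": [-0.005, 0.024, 0.054], "twist": 0}
    - {"linear": [-0.005, 0.03, 0.072], "twist": 0}
    - {"linear": [-0.005, 0.036, 0.086], "twist": 0}
    - {"linear": [-0.005, 0.0407, 0.097], "twist": 0}
    - {"linear": [-0.005, 0.0407, 0.097], "twist": 0}
    - {"linear": [-0.005, 0.0407, 0.097], "twist": 0}

```text
time: 10.4
tool_pos: [554.3, -175.8, 141.4]
tcp_rot: [[-0.001, 0.981, -0.194], [0.001, -0.194, -0.981], [-1.0, -0.001, -0.001]]
wrist_force: [-0.7, -0.3, 0.9]
opening: 85.6
```

```bash
python3 - <<'E'
from h import *
import pickle
d,st=grab("wrist","w4.png"); pickle.dump((d,st),open("w4.pkl","wb"))
plan([556,-194,135],-11.2,st); P=cloud(d,st); H=P[...,2]; ok=np.isfinite(H)
m=ok&(H>145)&(H<153)&(np.hypot(P[...,0]-556,P[...,1]+194)<40); q=P[m]
print("sleeve top",m.sum(),q.mean(0),cv2.minEnclosingCircle(q[:,:2].astype(np.float32)))
m=ok&(H>93)&(H<103)&(P[...,1]<-150); q=P[m]; print("arm",m.sum(),cv2.minAreaRect(q[:,:2].astype(np.float32)) if m.sum() else 0)
m=ok&(H>72.5)&(H<78)&(np.hypot(P[...,0]-533,P[...,1]+73)<42); q=P[m]; print("dish",m.sum(),q.mean(0),cv2.minAreaRect(q[:,:2].astype(np.float32)))
m=ok&(H>68)&(H<74)&(P[...,1]<-105)&(P[...,1]>-175);q=P[m]; print("jaw",m.sum(),cv2.minAreaRect(q[:,:2].astype(np.float32)) if m.sum()>20 else 0)
m=ok&(H>82)&(H<92)&(P[...,1]<-180); q=P[m]; print("col",m.sum(),np.percentile(q,[1,99],axis=0) if m.sum() else 0)
E
```

```text
t10.40 pos [ 554.3 -175.8  141.4] yaw -11.19 -> linear [0.0063 0.0052 0.0176] twist 0.01 F [-0.7 -0.3  0.9] op 85.6
sleeve top 1475 [ 558.94318172 -193.50049477  148.72410896] ((558.741943359375, -194.7872772216797), 12.1258544921875)
arm 1899 ((531.216796875, -205.24815368652344), (82.68843078613281, 21.518718719482422), 28.942615509033203)
dish 3935 [533.87699541 -72.94559283  74.37561298] ((533.57958984375, -73.77635192871094), (49.845584869384766, 50.6662483215332), 78.9034423828125)
jaw 2851 ((520.8356323242188, -139.1241455078125), (25.77328109741211, 54.385894775390625), 78.79132080078125)
col 3984 [[ 475.26126301 -248.96478067   83.20337833]
 [ 535.75468915 -189.10632559   91.01270095]]
```

View pics/w4.png

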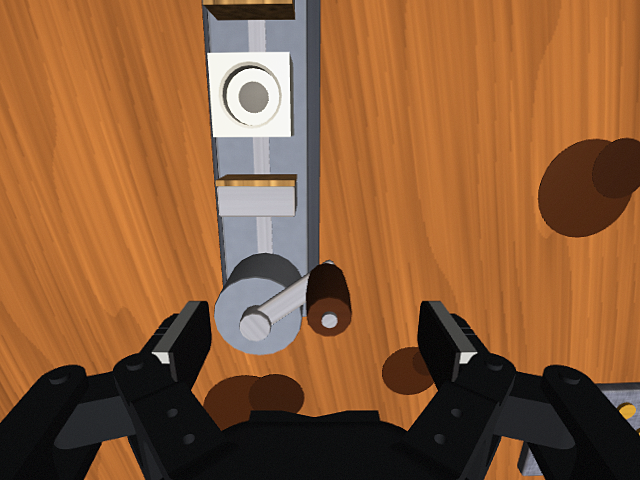

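The dish sits at (533.7,-73.7), square to the jaws (78.9° against 78.8°), at pixel (250,95). The sleeve is at (558.7,-194), pixel (329,300), and the fitted crank axis is near (504.6,-219.9). Next I'll grasp the sleeve.

Emit:
carry_out:
  steps:
    - {"linear": [0.0, 0.003, 0.008], "twist": 0}
    - {"linear": [0.01, 0.0078, 0.017], "twist": 0}
    - {"linear": [0.025, 0.0078, 0.017], "twist": 0}
    - {"linear": [0.04, 0.0078, 0.017], "twist": 0}
    - {"linear": [0.055, 0.0078, 0.017], "twist": 0}
    - {"linear": [0.067, 0.0078, 0.017], "twist": 0}
    - {"linear": [0.0745, 0.0078, 0.017], "twist": 0}
    - {"linear": [0.0745, 0.0078, 0.017], "twist": 0}

```text
time: 11.12
tool_pos: [557.8, -193.7, 65.4]
tcp_rot: [[-0.004, 0.981, -0.193], [0.001, -0.193, -0.981], [-1.0, -0.004, -0.001]]
wrist_force: [-0.3, 0.0, -0.2]
opening: 85.4
```

Emit:
carry_out:
  steps:
    - {"linear": [0, 0, 0], "twist": 0}
    - {"linear": [0, 0, 0], "twist": 0}
    - {"linear": [0, 0, 0], "twist": 0}
    - {"linear": [0, 0, 0], "twist": 0}
    - {"linear": [0, 0, 0], "twist": 0}
    - {"linear": [0, 0, 0], "twist": 0}
    - {"linear": [0, 0, 0], "twist": 0}
    - {"linear": [0, 0, 0], "twist": 0}
  hand: 255
  squeeze: 40

```text
time: 11.78
tool_pos: [558.8, -194.1, 68.4]
tcp_rot: [[0.0, 0.981, -0.193], [-0.0, -0.193, -0.981], [-1.0, 0.0, 0.0]]
wrist_force: [-3.7, 0.1, 6.0]
opening: 24.8
```

```bash
cat >> h.py <<'E'
AX=np.array([504.6,-219.9]); VY=78.75
def wind(angs,R=60.0,st=None):
    "rows (tool axes, m) to reach the crank angles given (deg), radius R, from the measured pose"
    st=st or env.get_state(); Rm=np.array(st["tcp_rot"]); p=np.array(st["tool_pos"]); e=p[:2]-AX
    th=(VY-np.degrees(np.arctan2(e[1],e[0])))%360; F=np.array(st["wrist_force"]); n=e/np.linalg.norm(e); t=np.array([n[1],-n[0]])
    print("t%.2f pos"%st["time"],p.round(1),"R %.1f ang %.1f"%(np.linalg.norm(e),th),"F tang %.1f rad %.1f z %.1f"%(F[:2]@t,F[:2]@n,F[2]),"op %.1f"%st["opening"])
    rows=[]
    for a in angs:
        w=np.radians(VY-a); tgt=np.array([*(AX+R*np.array([np.cos(w),np.sin(w)])),p[2]])
        rows.append((Rm.T@(tgt-p)/1000).round(4).tolist())
    for a,r in zip(angs,rows): print(" ",a,r)
E
python3 -c "
from h import *
wind(np.array([54,56,60,64,68,72,76,80]))"
```

```text
t11.78 pos [ 558.8 -194.1   68.4] R 60.0 ang 53.3 F tang -1.7 rad -3.3 z 6.0 op 24.8
  54 [0.0, 0.0004, 0.0006]
  56 [0.0, 0.0016, 0.0023]
  60 [0.0, 0.0038, 0.0059]
  64 [0.0, 0.0058, 0.0096]
  68 [0.0, 0.0075, 0.0134]
  72 [0.0, 0.0089, 0.0174]
  76 [0.0, 0.01, 0.0214]
  80 [0.0, 0.0109, 0.0255]
```

Emit:
carry_out:
  steps:
    - {"linear": [0, 0.0004, 0.0006], "twist": 0}
    - {"linear": [0, 0.0016, 0.0023], "twist": 0}
    - {"linear": [0, 0.0038, 0.0059], "twist": 0}
    - {"linear": [0, 0.0058, 0.0096], "twist": 0}
    - {"linear": [0, 0.0075, 0.0134], "twist": 0}
    - {"linear": [0, 0.0089, 0.0174], "twist": 0}
    - {"linear": [0, 0.01, 0.0214], "twist": 0}
    - {"linear": [0, 0.0109, 0.0255], "twist": 0}

```text
time: 12.45
tool_pos: [564.2, -219.7, 68.3]
tcp_rot: [[-0.001, 0.981, -0.193], [0.003, -0.193, -0.981], [-1.0, -0.002, -0.002]]
wrist_force: [-3.7, 4.6, 6.5]
opening: 24.9
```

```bash
python3 -c "
from h import *
wind(np.array([84,92,102,114,126,138,148,154]))"
```

```text
t12.45 pos [ 564.2 -219.7   68.3] R 59.6 ang 78.5 F tang -4.6 rad -3.6 z 6.5 op 24.9
  84 [-0.0, 0.0012, 0.0056]
  92 [-0.0, 0.0015, 0.014]
  102 [-0.0001, 0.0002, 0.0243]
  114 [-0.0001, -0.0037, 0.0363]
  126 [-0.0001, -0.01, 0.0471]
  138 [-0.0001, -0.0184, 0.0564]
  148 [-0.0001, -0.0267, 0.0627]
  154 [-0.0001, -0.0322, 0.0657]
```

Emit:
carry_out:
  steps:
    - {"linear": [0, 0.001, 0.005], "twist": 0}
    - {"linear": [0, 0.001, 0.013], "twist": 0}
    - {"linear": [0, 0, 0.023], "twist": 0}
    - {"linear": [0, -0.0037, 0.035], "twist": 0}
    - {"linear": [0, -0.01, 0.046], "twist": 0}
    - {"linear": [0, -0.0184, 0.0555], "twist": 0}
    - {"linear": [0, -0.0267, 0.062], "twist": 0}
    - {"linear": [0, -0.0322, 0.065], "twist": 0}

```text
time: 13.12
tool_pos: [521.0, -276.7, 68.3]
tcp_rot: [[0.002, 0.981, -0.195], [0.004, -0.195, -0.981], [-1.0, 0.001, -0.004]]
wrist_force: [3.6, 8.4, 4.6]
opening: 25.3
```

```bash
python3 -c "
from h import *
wind(np.array([158,166,178,192,206,220,232,238]))"
```

```text
t13.12 pos [ 521.  -276.7   68.3] R 59.1 ang 152.7 F tang -5.8 rad -7.1 z 4.6 op 25.3
  158 [-0.0, -0.0047, 0.0031]
  166 [-0.0, -0.0126, 0.0057]
  178 [-0.0001, -0.0251, 0.0074]
  192 [-0.0001, -0.0396, 0.0062]
  206 [-0.0001, -0.0535, 0.0014]
  220 [-0.0001, -0.0657, -0.0066]
  232 [-0.0, -0.0744, -0.0156]
  238 [-0.0, -0.078, -0.0207]
```

```bash
sed -i 's/AX=np.array(.*VY/AX=np.array([504.6,-219.4]); VY/; s/R=60.0/R=59.2/' h.py; python3 -c "
from h import *
wind(np.array([158,166,178,192,206,220,232,238]))"
```

```text
t13.12 pos [ 521.  -276.7   68.3] R 59.6 ang 152.8 F tang -5.8 rad -7.1 z 4.6 op 25.3
  158 [-0.0, -0.0051, 0.0019]
  166 [-0.0, -0.0129, 0.0044]
  178 [-0.0001, -0.0252, 0.0061]
  192 [-0.0001, -0.0396, 0.0049]
  206 [-0.0001, -0.0532, 0.0002]
  220 [-0.0001, -0.0653, -0.0077]
  232 [-0.0, -0.0739, -0.0166]
  238 [-0.0, -0.0775, -0.0217]
```

Emit:
carry_out:
  steps:
    - {"linear": [0, -0.0051, 0.0019], "twist": 0}
    - {"linear": [0, -0.0129, 0.0044], "twist": 0}
    - {"linear": [0, -0.0252, 0.0061], "twist": 0}
    - {"linear": [0, -0.0396, 0.0049], "twist": 0}
    - {"linear": [0, -0.0532, 0.0002], "twist": 0}
    - {"linear": [0, -0.0653, -0.0077], "twist": 0}
    - {"linear": [0, -0.0739, -0.0166], "twist": 0}
    - {"linear": [0, -0.0775, -0.0217], "twist": 0}

```text
time: 13.78
tool_pos: [449.3, -243.0, 68.4]
tcp_rot: [[0.003, 0.981, -0.193], [-0.003, -0.193, -0.981], [-1.0, 0.003, 0.002]]
wrist_force: [-0.6, -5.5, 2.2]
opening: 25.2
```

```bash
python3 -c "
from h import *
wind(np.array([243,251,263,277,291,305,317,323]))"
```

```text
t13.78 pos [ 449.3 -243.    68.4] R 60.2 ang 235.7 F tang -4.9 rad 2.7 z 2.2 op 25.2
  243 [-0.0, -0.003, -0.007]
  251 [-0.0001, -0.0062, -0.0147]
  263 [-0.0001, -0.009, -0.0267]
  277 [-0.0001, -0.009, -0.0412]
  291 [-0.0001, -0.0054, -0.0551]
  305 [-0.0001, 0.0014, -0.0679]
  317 [-0.0001, 0.0095, -0.0772]
  323 [-0.0001, 0.0143, -0.0812]
```

```bash
sed -i 's/AX=np.array(.*VY/AX=np.array([504.2,-219.4]); VY/; s/R=59.2/R=59.7/' h.py; python3 -c "
from h import *
wind(np.array([243,251,263,277,291,305,317,323]))"
```

```text
t13.78 pos [ 449.3 -243.    68.4] R 59.8 ang 235.5 F tang -4.9 rad 2.7 z 2.2 op 25.2
  243 [-0.0, -0.0039, -0.0067]
  251 [-0.0001, -0.0071, -0.0144]
  263 [-0.0001, -0.0099, -0.0266]
  277 [-0.0001, -0.0099, -0.0411]
  291 [-0.0001, -0.0063, -0.0553]
  305 [-0.0001, 0.0006, -0.0681]
  317 [-0.0001, 0.0088, -0.0775]
  323 [-0.0001, 0.0136, -0.0815]
```

Emit:
carry_out:
  steps:
    - {"linear": [0, -0.0039, -0.0067], "twist": 0}
    - {"linear": [0, -0.0071, -0.0144], "twist": 0}
    - {"linear": [0, -0.0099, -0.0266], "twist": 0}
    - {"linear": [0, -0.0099, -0.0411], "twist": 0}
    - {"linear": [0, -0.0063, -0.0553], "twist": 0}
    - {"linear": [0, 0.0006, -0.0681], "twist": 0}
    - {"linear": [0, 0.0088, -0.0775], "twist": 0}
    - {"linear": [0, 0.0136, -0.0815], "twist": 0}

```text
time: 14.45
tool_pos: [478.5, -164.9, 68.3]
tcp_rot: [[-0.0, 0.982, -0.191], [-0.001, -0.191, -0.982], [-1.0, 0.0, 0.001]]
wrist_force: [-3.2, -5.3, 8.3]
opening: 25.1
```

```bash
python3 -c "
from h import *
wind(np.array([328,336,348,362,376,390,402,408]))"
```

```text
t14.45 pos [ 478.5 -164.9   68.3] R 60.3 ang 323.5 F tang -5.2 rad -3.5 z 8.3 op 25.1
  328 [-0.0, 0.0042, -0.0021]
  336 [-0.0, 0.0116, -0.006]
  348 [-0.0, 0.0235, -0.0098]
  362 [-0.0, 0.038, -0.0111]
  376 [-0.0, 0.0523, -0.0087]
  390 [0.0, 0.0657, -0.003]
  402 [0.0, 0.0758, 0.0044]
  408 [0.0, 0.0802, 0.0088]
```

Emit:
carry_out:
  steps:
    - {"linear": [0, 0.0042, -0.0021], "twist": 0}
    - {"linear": [0, 0.0116, -0.006], "twist": 0}
    - {"linear": [0, 0.0235, -0.0098], "twist": 0}
    - {"linear": [0, 0.038, -0.0111], "twist": 0}
    - {"linear": [0, 0.0523, -0.0087], "twist": 0}
    - {"linear": [0, 0.0657, -0.003], "twist": 0}
    - {"linear": [0, 0.0758, 0.0044], "twist": 0}
    - {"linear": [0, 0.0802, 0.0088], "twist": 0}

```text
time: 15.12
tool_pos: [555.8, -188.2, 68.3]
tcp_rot: [[-0.0, 0.981, -0.193], [0.002, -0.193, -0.981], [-1.0, -0.001, -0.002]]
wrist_force: [-0.9, 4.3, 9.3]
opening: 25.2
```

```bash
python3 -c "
from h import *
wind(np.array([412,420,432,446,460,474,486,492]))"
```

```text
t15.12 pos [ 555.8 -188.2   68.3] R 60.2 ang 47.6 F tang -4.1 rad 1.4 z 9.3 op 25.2
  412 [-0.0, 0.0026, 0.0039]
  420 [-0.0, 0.0072, 0.0108]
  432 [-0.0001, 0.0123, 0.0222]
  446 [-0.0001, 0.015, 0.0365]
  460 [-0.0001, 0.0142, 0.051]
  474 [-0.0002, 0.0099, 0.0649]
  486 [-0.0002, 0.0037, 0.0757]
  492 [-0.0002, -0.0003, 0.0806]
```

Emit:
carry_out:
  steps:
    - {"linear": [0, 0.0026, 0.0039], "twist": 0}
    - {"linear": [-0.0005, 0.0072, 0.0108], "twist": 0}
    - {"linear": [-0.0005, 0.0123, 0.0222], "twist": 0}
    - {"linear": [-0.0005, 0.015, 0.0365], "twist": 0}
    - {"linear": [-0.0005, 0.0142, 0.051], "twist": 0}
    - {"linear": [-0.0005, 0.0099, 0.0649], "twist": 0}
    - {"linear": [-0.0005, 0.0037, 0.0757], "twist": 0}
    - {"linear": [-0.0005, -0.0003, 0.0806], "twist": 0}

```text
time: 15.78
tool_pos: [539.5, -267.7, 68.4]
tcp_rot: [[0.002, 0.981, -0.194], [0.002, -0.194, -0.981], [-1.0, 0.001, -0.003]]
wrist_force: [2.5, 5.1, 4.6]
opening: 24.9
```

```bash
python3 -c "
from h import *
wind(np.array([495,501,508,516,524,532,537,540]))"
```

```text
t15.78 pos [ 539.5 -267.7   68.4] R 59.8 ang 132.5 F tang -5.0 rad -2.6 z 4.6 op 24.9
  495 [-0.0, -0.0019, 0.0018]
  501 [-0.0, -0.0065, 0.006]
  508 [-0.0, -0.0125, 0.0102]
  516 [-0.0001, -0.0198, 0.0141]
  524 [-0.0001, -0.0276, 0.0169]
  532 [-0.0001, -0.0358, 0.0187]
  537 [-0.0001, -0.041, 0.0192]
  540 [-0.0001, -0.0441, 0.0192]
```

Emit:
carry_out:
  steps:
    - {"linear": [0, -0.0019, 0.0018], "twist": 0}
    - {"linear": [0, -0.0065, 0.006], "twist": 0}
    - {"linear": [0, -0.0125, 0.0102], "twist": 0}
    - {"linear": [0, -0.0198, 0.0141], "twist": 0}
    - {"linear": [0, -0.0276, 0.0169], "twist": 0}
    - {"linear": [0, -0.0358, 0.0187], "twist": 0}
    - {"linear": [0, -0.041, 0.0192], "twist": 0}
    - {"linear": [0, -0.0441, 0.0192], "twist": 0}

```text
time: 16.45
tool_pos: [493.3, -278.2, 68.4]
tcp_rot: [[0.003, 0.981, -0.193], [-0.0, -0.193, -0.981], [-1.0, 0.003, -0.0]]
wrist_force: [5.5, 1.6, 1.3]
opening: 25.0
```

```bash
python3 -c "
from h import *
wind(np.array([541,543,546,549,552,555,557,558]))"
```

```text
t16.45 pos [ 493.3 -278.2   68.4] R 59.8 ang 179.3 F tang -5.1 rad -2.6 z 1.3 op 25.0
  541 [-0.0, -0.0018, -0.0001]
  543 [-0.0, -0.0039, -0.0002]
  546 [-0.0, -0.007, -0.0004]
  549 [-0.0, -0.0101, -0.0008]
  552 [-0.0, -0.0132, -0.0014]
  555 [-0.0001, -0.0162, -0.0022]
  557 [-0.0001, -0.0182, -0.0027]
  558 [-0.0001, -0.0192, -0.0031]
```

Emit:
carry_out:
  steps:
    - {"linear": [0, -0.0018, -0.0001], "twist": 0}
    - {"linear": [0, -0.0039, -0.0002], "twist": 0}
    - {"linear": [0, -0.007, -0.0004], "twist": 0}
    - {"linear": [0, -0.0101, -0.0008], "twist": 0}
    - {"linear": [0, -0.0132, -0.0014], "twist": 0}
    - {"linear": [0, -0.0162, -0.0022], "twist": 0}
    - {"linear": [0, -0.0182, -0.0027], "twist": 0}
    - {"linear": [0, -0.0192, -0.0031], "twist": 0}

```text
time: 17.12
tool_pos: [475.8, -272.0, 68.4]
tcp_rot: [[0.004, 0.981, -0.193], [-0.001, -0.193, -0.981], [-1.0, 0.004, 0.001]]
wrist_force: [6.3, -0.0, 1.7]
opening: 24.9
```

```bash
python3 -c "
from h import *
wind(np.array([560,562,564,566,568,570,572,574]))"
```

```text
t17.12 pos [ 475.8 -272.    68.4] R 59.8 ang 197.1 F tang -5.5 rad -3.0 z 1.7 op 24.9
  560 [-0.0, -0.0028, -0.0011]
  562 [-0.0, -0.0048, -0.0018]
  564 [-0.0, -0.0067, -0.0026]
  566 [-0.0, -0.0086, -0.0035]
  568 [-0.0, -0.0104, -0.0045]
  570 [-0.0001, -0.0122, -0.0055]
  572 [-0.0001, -0.014, -0.0066]
  574 [-0.0001, -0.0158, -0.0077]
```

Emit:
carry_out:
  steps:
    - {"linear": [0, -0.0028, -0.0011], "twist": 0}
    - {"linear": [0, -0.0048, -0.0018], "twist": 0}
    - {"linear": [0, -0.0067, -0.0026], "twist": 0}
    - {"linear": [0, -0.0086, -0.0035], "twist": 0}
    - {"linear": [0, -0.0104, -0.0045], "twist": 0}
    - {"linear": [0, -0.0122, -0.0055], "twist": 0}
    - {"linear": [0, -0.014, -0.0066], "twist": 0}
    - {"linear": [0, -0.0158, -0.0077], "twist": 0}

```text
time: 17.78
tool_pos: [462.2, -262.0, 68.4]
tcp_rot: [[0.005, 0.981, -0.193], [-0.002, -0.193, -0.981], [-1.0, 0.005, 0.001]]
wrist_force: [6.2, -1.1, 0.5]
opening: 24.9
```

```bash
python3 -c "
from h import *
wind(np.array([576,578,580,582,584,586,588,590]))"
```

```text
t17.78 pos [ 462.2 -262.    68.4] R 59.8 ang 213.4 F tang -5.2 rad -3.6 z 0.5 op 24.9
  576 [-0.0, -0.0022, -0.0016]
  578 [-0.0, -0.0038, -0.0029]
  580 [-0.0, -0.0055, -0.0042]
  582 [-0.0, -0.007, -0.0056]
  584 [-0.0001, -0.0085, -0.007]
  586 [-0.0001, -0.01, -0.0085]
  588 [-0.0001, -0.0114, -0.01]
  590 [-0.0001, -0.0128, -0.0116]
```

Emit:
carry_out:
  steps:
    - {"linear": [0, -0.0022, -0.0016], "twist": 0}
    - {"linear": [0, -0.0038, -0.0029], "twist": 0}
    - {"linear": [0, -0.0055, -0.0042], "twist": 0}
    - {"linear": [0, -0.007, -0.0056], "twist": 0}
    - {"linear": [0, -0.0085, -0.007], "twist": 0}
    - {"linear": [0, -0.01, -0.0085], "twist": 0}
    - {"linear": [0, -0.0114, -0.01], "twist": 0}
    - {"linear": [0, -0.0128, -0.0116], "twist": 0}

```text
time: 18.45
tool_pos: [452.0, -248.6, 68.4]
tcp_rot: [[0.005, 0.981, -0.192], [-0.003, -0.192, -0.981], [-1.0, 0.005, 0.002]]
wrist_force: [7.4, -2.6, 0.3]
opening: 24.9
```

```bash
python3 -c "
from h import *
wind(np.array([591,593,595,597,599,601,603,605]))"
```

```text
t18.45 pos [ 452.  -248.6   68.4] R 59.8 ang 229.6 F tang -5.9 rad -5.2 z 0.3 op 24.9
  591 [-0.0, -0.0009, -0.0012]
  593 [-0.0, -0.0022, -0.0029]
  595 [-0.0, -0.0034, -0.0045]
  597 [-0.0, -0.0045, -0.0063]
  599 [-0.0, -0.0056, -0.008]
  601 [-0.0001, -0.0067, -0.0099]
  603 [-0.0001, -0.0076, -0.0117]
  605 [-0.0001, -0.0086, -0.0136]
```

Emit:
carry_out:
  steps:
    - {"linear": [0, -0.0007, -0.0014], "twist": 0}
    - {"linear": [0, -0.0018, -0.0032], "twist": 0}
    - {"linear": [0, -0.003, -0.0048], "twist": 0}
    - {"linear": [0, -0.0041, -0.0066], "twist": 0}
    - {"linear": [0, -0.0052, -0.0083], "twist": 0}
    - {"linear": [0, -0.0063, -0.0102], "twist": 0}
    - {"linear": [0, -0.0072, -0.012], "twist": 0}
    - {"linear": [0, -0.0082, -0.0139], "twist": 0}

```text
time: 19.12
tool_pos: [446.3, -234.4, 68.4]
tcp_rot: [[0.004, 0.981, -0.192], [-0.005, -0.192, -0.981], [-1.0, 0.005, 0.004]]
wrist_force: [5.0, -6.3, -1.6]
opening: 25.1
```

```bash
python3 -c "
from h import *
wind(np.array([606,607,608,609,610,611,612,613]),59.6)"
```

```text
t19.12 pos [ 446.3 -234.4   68.4] R 59.8 ang 244.3 F tang -7.4 rad -3.3 z -1.6 op 25.1
  606 [-0.0, -0.0006, -0.0017]
  607 [-0.0, -0.001, -0.0027]
  608 [-0.0, -0.0014, -0.0037]
  609 [-0.0, -0.0017, -0.0046]
  610 [-0.0, -0.0021, -0.0056]
  611 [-0.0, -0.0024, -0.0066]
  612 [-0.0, -0.0028, -0.0076]
  613 [-0.0001, -0.0031, -0.0086]
```

Emit:
carry_out:
  steps:
    - {"linear": [0, -0.0006, -0.0017], "twist": 0}
    - {"linear": [0, -0.001, -0.0027], "twist": 0}
    - {"linear": [0, -0.0014, -0.0037], "twist": 0}
    - {"linear": [0, -0.0017, -0.0046], "twist": 0}
    - {"linear": [0, -0.0021, -0.0056], "twist": 0}
    - {"linear": [0, -0.0024, -0.0066], "twist": 0}
    - {"linear": [0, -0.0028, -0.0076], "twist": 0}
    - {"linear": [0, -0.0031, -0.0086], "twist": 0}

```text
time: 19.78
tool_pos: [444.8, -226.2, 68.4]
tcp_rot: [[0.004, 0.982, -0.191], [-0.006, -0.191, -0.982], [-1.0, 0.005, 0.006]]
wrist_force: [4.4, -9.5, -0.4]
opening: 25.0
```

```bash
python3 -c "
from h import *
wind(np.array([612.5,613,613.5,614,614.5,615,615.5,616]),59.6)"
```

```text
t19.78 pos [ 444.8 -226.2   68.4] R 59.8 ang 252.2 F tang -9.9 rad -3.3 z -0.4 op 25.0
  612.5 [-0.0, 0.0001, -0.0004]
  613.0 [-0.0, -0.0, -0.0009]
  613.5 [-0.0, -0.0002, -0.0014]
  614.0 [-0.0, -0.0003, -0.0019]
  614.5 [-0.0, -0.0005, -0.0024]
  615.0 [-0.0, -0.0006, -0.0029]
  615.5 [-0.0, -0.0007, -0.0034]
  616.0 [-0.0, -0.0009, -0.0039]
```

Emit:
carry_out:
  steps:
    - {"linear": [0, 0, -0.0004], "twist": 0}
    - {"linear": [0, 0, -0.0009], "twist": 0}
    - {"linear": [0, -0.0002, -0.0014], "twist": 0}
    - {"linear": [0, -0.0003, -0.0019], "twist": 0}
    - {"linear": [0, -0.0005, -0.0024], "twist": 0}
    - {"linear": [0, -0.0006, -0.0029], "twist": 0}
    - {"linear": [0, -0.0007, -0.0034], "twist": 0}
    - {"linear": [0, -0.0009, -0.0039], "twist": 0}

```text
time: 20.45
tool_pos: [444.5, -222.6, 68.4]
tcp_rot: [[0.004, 0.982, -0.191], [-0.007, -0.191, -0.982], [-1.0, 0.005, 0.006]]
wrist_force: [2.7, -10.2, -2.3]
opening: 25.1
```

```bash
python3 -c "
from h import *
wind(np.array([616]),59.6)"
```

```text
t20.45 pos [ 444.5 -222.6   68.4] R 59.8 ang 255.7 F tang -10.4 rad -2.2 z -2.3 op 25.1
  616 [-0.0, 0.0001, -0.0004]
```

Emit:
carry_out:
  steps:
    - {"linear": [0, 0, -0.0004], "twist": 0}
    - {"linear": [0, 0, -0.0007], "twist": 0}
    - {"linear": [0, 0, -0.001], "twist": 0}
    - {"linear": [0, -0.0001, -0.0013], "twist": 0}
    - {"linear": [0, -0.0001, -0.0016], "twist": 0}
    - {"linear": [0, -0.0001, -0.0019], "twist": 0}
    - {"linear": [0, -0.0002, -0.0022], "twist": 0}
    - {"linear": [0, -0.0002, -0.0025], "twist": 0}

```text
time: 21.12
tool_pos: [444.3, -220.3, 68.4]
tcp_rot: [[0.003, 0.982, -0.191], [-0.007, -0.191, -0.982], [-1.0, 0.004, 0.007]]
wrist_force: [0.7, -10.8, -1.1]
opening: 25.0
```

```bash
python3 -c "
from h import *
wind(np.array([616]),59.6)"
```

```text
t21.12 pos [ 444.3 -220.3   68.4] R 59.9 ang 257.9 F tang -10.8 rad -0.6 z -1.1 op 25.0
  616 [0.0, 0.0007, 0.0019]
```

About 10.8 N along the path, so the dish is firmly clamped. Letting go and rising.

Emit:
carry_out:
  steps:
    - {"linear": [0, 0, 0.0005], "twist": 0}
    - {"linear": [0, 0, 0.001], "twist": 0}
    - {"linear": [0, 0, 0.001], "twist": 0}
    - {"linear": [0, 0, 0.001], "twist": 0}
    - {"linear": [0, 0, 0.001], "twist": 0}
    - {"linear": [0, 0, 0.001], "twist": 0}
    - {"linear": [0, 0, 0.001], "twist": 0}
    - {"linear": [0, 0, 0.001], "twist": 0}
  hand: 0

```text
time: 21.78
tool_pos: [442.6, -217.4, 68.1]
tcp_rot: [[-0.0, 0.981, -0.193], [0.0, -0.193, -0.981], [-1.0, -0.0, -0.0]]
wrist_force: [-0.6, 0.5, -0.1]
opening: 85.1
```

Emit:
carry_out:
  steps:
    - {"linear": [-0.01, 0, 0], "twist": 0}
    - {"linear": [-0.03, 0, 0], "twist": 0}
    - {"linear": [-0.055, 0, 0], "twist": 0}
    - {"linear": [-0.08, 0, 0], "twist": 0}
    - {"linear": [-0.105, 0, 0], "twist": 0}
    - {"linear": [-0.125, 0, 0], "twist": 0}
    - {"linear": [-0.135, 0, 0], "twist": 0}
    - {"linear": [-0.135, 0, 0], "twist": 0}

```text
time: 22.45
tool_pos: [444.0, -218.2, 205.9]
tcp_rot: [[0.005, 0.981, -0.193], [-0.003, -0.193, -0.981], [-1.0, 0.006, 0.002]]
wrist_force: [0.1, 0.0, -0.4]
opening: 85.6
```

```bash
python3 - <<'E'
from h import *
d,st=grab("wrist","w5.png"); plan(st["tool_pos"],None,st); P=cloud(d,st); H=P[...,2]; ok=np.isfinite(H)
t,_=grab("top")
cv2.imwrite("pics/end.png",np.hstack([cv2.resize(d["image"],(440,330)),cv2.resize(t["image"][100:400,100:420],(352,330))])[:,:,::-1])
m=ok&(H>72.8)&(H<78)&(P[...,1]>-115)&(P[...,1]<-10)&(d["image"].min(2)>200); q=P[m]; print("dish",m.sum(),q.mean(0),cv2.minAreaRect(q[:,:2].astype(np.float32)))
m=ok&(H>145)&(H<153); q=P[m]; print("sleeve",m.sum(),q.mean(0))
E
```

```text
t22.45 pos [ 444.  -218.2  205.9] yaw -11.13 -> linear [0. 0. 0.] twist 0.00 F [ 0.1  0.  -0.4] op 85.6
dish 535 [535.71074943 -66.76544965  74.62686096] ((535.479736328125, -66.72321319580078), (6.465569972991943, 49.96725082397461), 78.93323516845703)
sleeve 899 [ 445.4833635  -226.79675201  148.77819116]
```

View pics/end.png

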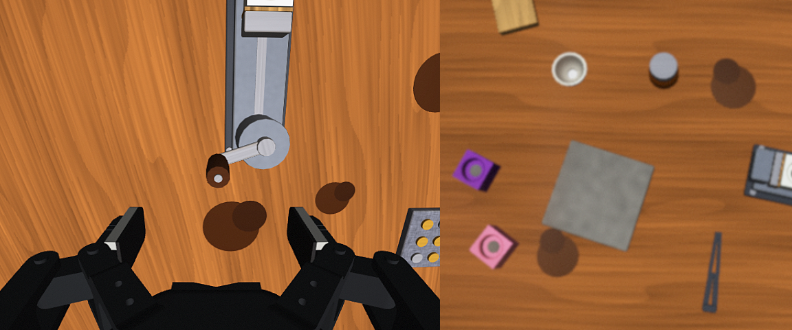

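The left half shows the crank free, with the sleeve at (217,170) clear of the hand and the moving jaw against the dish at (268,5). The right half (top view) shows the bystanders unmoved and the board empty. One last check of the dish between the jaws.

```bash
python3 - <<'E'
from h import *
d,st=grab("top"); P=cloud(d); H=P[...,2]; ok=np.isfinite(H); im=d["image"]
reg=np.zeros_like(ok); reg[225:315,370:555]=1
a=np.radians(78.75); X=np.array([np.cos(a),np.sin(a)]); Y=np.array([-X[1],X[0]]); o=np.array([526.6,-98.0])
for n,m in (("dish",reg&ok&(H>60)&(H<80)&(im.min(2)>205)),("jaws+dish",reg&ok&(H>66)&(H<80))):
    e=P[m][:,:2]-o; v=np.c_[e@X,e@Y]; v=v[abs(v[:,1])<35]; h,b=np.histogram(v[:,0],bins=np.arange(-40,140,5)); print(n,len(v),np.percentile(v,[1,99],axis=0).round(1).tolist(),[(int(x),int(k)) for x,k in zip(b,h) if k])
    if n=="dish": print(cv2.minAreaRect(P[m][:,:2].astype(np.float32)))
cv2.imwrite("pics/end2.png",cv2.resize(im[200:340,360:580],(792,504),interpolation=cv2.INTER_CUBIC)[:,:,::-1])
E
```

```text
dish 481 [[30.2, -25.0], [77.6, 22.5]] [(25, 2), (30, 70), (35, 45), (40, 54), (45, 40), (50, 25), (55, 31), (60, 45), (65, 54), (70, 66), (75, 49)]
((538.2520141601562, -45.1439208984375), (48.302276611328125, 49.085723876953125), 78.75592041015625)
jaws+dish 1883 [[-109.2, -25.9], [126.7, 26.9]] [(0, 18), (5, 85), (10, 82), (15, 92), (20, 85), (25, 73), (30, 86), (35, 73), (40, 42), (45, 33), (50, 28), (55, 29), (60, 36), (65, 47), (70, 73), (75, 97), (80, 93), (85, 88), (90, 93), (95, 47), (100, 84), (105, 80), (110, 85), (115, 82), (120, 83), (125, 49)]
```

View pics/end2.png

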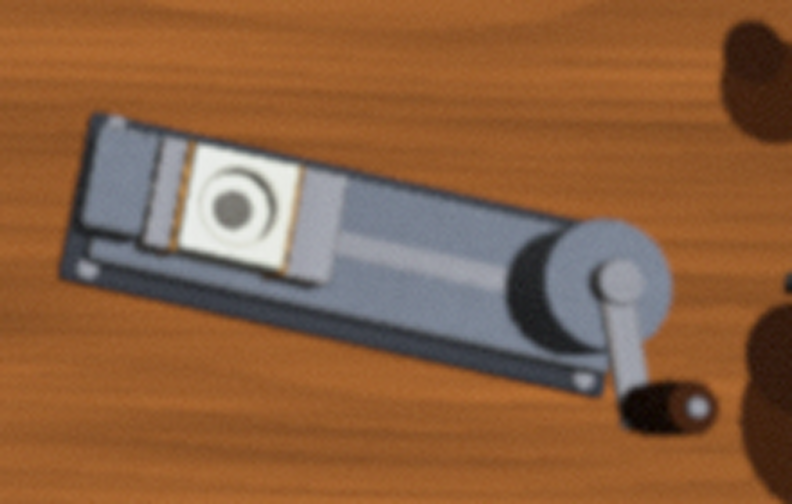

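The dish is at (238,205), square and clamped tightly between both cork faces, hollow up. The crank stands free, so I'm handing the job in.

```bash
python3 -c "
from bench import env
print(env.finish_job())"
```

```text
the job is handed in; nothing more can be done
None
```

The dish is clamped in the vise and the job is handed in at about 22.6 s of the 72 s allowed. I set it on the bed hollow up, wound the crank clockwise by the sleeve alone, then let go and lifted clear.

- **Clamping force:** the sleeve took about 5 N empty. The force began to rise at a crank angle of about 597° and reached 10.8 N along its path when I stopped at about 618°.
- **Last pictures:** the dish is square to the jaws to within about 0.2° and touches both cork faces. The hand is clear, the jar, tweezers, crucible and look-alikes look unmoved by eye, and the wrist force is near zero.

**What disagreed:**
- The finger ends were 33–42 mm behind the reported TCP, not at it. Because of that, my first grasp closed in the air just above the dish without touching anything. I measured the offset and used it from then on.
- After I let go, the sleeve sat about 6 mm back along its path, a little more than the roughly 3 mm I expected from easing back to 50 N. I estimate about 46 N of clamping remains, well above the 20 N that counts as firm, but I did not measure it directly.

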